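# Snap the cover back onto a lint-filter cartridge

### The job

The lint filter has been cleaned: pick up its slatted cover by the rib, set it over the two snap hooks of the filter cartridge in the stand, and press it straight down until both hooks have clicked over it, then let go. Press gently and feel for the click: the plastic cracks if the cover is pushed on with more than about two and a half kilograms of force. Leave the soap bar, the timer and the thread spools where they are.

Things in the scene. Friction and masses are not known exactly. Their poses are not given: they have to be found in the camera images.
- cover: Loose flat slatted grey plastic cover, 60 (x) x 144 (y) x 5 mm thick, 90 g, lying right way up on the worktop. Origin: centre of its underside, z up, y along its length. Near each end a rectangular through slot for a hook, 18 mm wide in x, from 41 to 60 mm from the centre in y. The same after half a turn.
- cover_rib (a point): Middle of the cover's grip rib, 18 mm above the cover's underside. The rib is 14 mm wide (cover's x), 56 mm long (y), its top 31 mm above the underside; grip it across x.
- stand: Grey open stand stuck to the worktop, 80 (x) x 168 (y) x 32 mm high; origin: centre of its underside, y along its length. In its middle stands the white filter cartridge (62 x 150 mm) with hooks, sprung screen and rim. From case to case the whole cartridge sits up to 12 mm higher or lower than nominal: NOT reported, must be felt. Heights given are nominal, above the stand's origin.
- stand_hooks (a point): Point of the stand midway between the two hooks at the ledges' nominal height, 51.5 mm. The hooks stand at y = +56 and -56 mm, 12 mm wide in x, tops at 69 mm. Their heads point outward, away from the middle: a ramp, and under it a flat ledge that overhangs the slot's outer edge by 3 mm. The cover's underside first meets the ramps at about 60.5 mm.
- stand_home (a point): Nominal place of the cover's origin when home, 46.5 mm above the stand's origin: held up against the ledges by the screen. Pushing down takes 8 to 16 N where the ramps end, 7 mm above home, then less until both hooks click at home; 2 mm below home the cover lands on the hard rim (force rises steeply, stop there). More than 35 N on the cartridge breaks it.
- screen (a joint): How far the sprung screen in the middle (40 x 84 mm, free top 50.5 mm) is pressed down, m: 0 free, 0.004 with the cover home (about 4 N), 0.006 at the rim.
- hook_a (a joint): Bend of the snap hook at the stand's +y end, rad: 0 upright (as built and when clicked home), about 0.12 bent inward while the cover is being pushed past it.
- hook_b (a joint): The same for the hook at the stand's -y end.
- stain_bar: Bystander: green soap bar, 52 x 77 x 26 mm, origin at the centre of its underside.
- timer: Bystander: round wind-up timer, 69 x 68 x 72 mm, origin at the centre of its underside.
- thread_spool_1: Bystander: thread spool, 28 x 41 x 42 mm, standing, the nearest to the timer of three; origin at its underside.

How it is judged:
By the outcome, as a careful person would: the job done as asked, in the order asked, and still so for the second after the job is handed in, with the robot touching nothing.
It also fails if it takes over 42 s, if anything falls off the work surface, if the arm or the gripper's body presses on something with over 40 N, if the wrist force passes 120 N, or if a joint passes its speed limit or range.

### The arm

A 6-joint arm with a two-finger parallel gripper is mounted at the origin on a cart in front of the work surface, level with it; the furniture and walls round the work are solid. World frame = base frame: x ahead of the robot, y to its left, z up, the work surface at z = 0. Lengths are in m, angles in rad, forces in N, time in s.
With the tool pointing down it reaches from about 0.25 to 0.725 m from the base axis. Payload 4 kg.
Tool frame: the origin (TCP) lies at the very end of the fingers, on their centre line; the grasp point (between the pads) lies 19 mm behind it; z points along the fingers, y is the line along which they close (so a half turn about z gives the same grasp; the last joint's range is limited). The gripper opens to 85 mm and grips with 20 to 120 N. Pads are 22 mm wide; open, the fingers measure 114 mm over their backs; the gripper's body (76 mm by 85 mm) begins 54 mm behind the grasp point. The pads swing forward as they close: fully open they stand 13 mm farther back than shut.
Start: joints at [1.311, 0.241, 0.005, 1.335, 0, 1.571], TCP at [0.128, 0.483, 0.231] pointing down, gripper open.
Joint ranges: [-2.72, 2.72], [-1.05, 1.87], [-1.09, 1.28], [-1.99, 2.15], [-1.42, 1.44], [-3.14, 3.14]. Speed limits (rad/s): [2.79, 2.79, 3.14, 3.14, 3.14, 3.14].

### API

Orientations are given as a unit quaternion [x, y, z, w].
In Python, from workcell import bot, vision, workorder gives the robot as it stands.
- The arm moves only by the shell command python3 -m creep 'ROWS' [OPENING]. ROWS is JSON, a list of rows, each a list of 2 entries, a list of its own where there are three numbers: the shift along the tool's x, y, z in mm, then the turn, a rotation vector about the tool's x, y, z in rad. In form: [[[dx, dy, dz], [wx, wy, wz]], ...]. A call has 1 to 12 rows; each row shifts and turns the commanded pose from where the row before left it, along the tool's axes as they then stand; what a row does not reach is not made up. A row lasts 1/8 s, in which the tool goes at most 62.5 mm and 10.7 degrees, less where a joint would pass 70% of its speed; a pose out of reach is approached as far as the arm can. A call is refused whole if a number of a shift passes 62.5 or a number of a turn 0.188, either way. A call with a gripper value outside its range is refused whole. OPENING is the finger opening in mm, from 0 to 85.4, set as the call begins (- or left out, the last holds). The fingers move at their own pace and stop on an object; the grip force is fixed at half the most. Time passes only in rows, so rows that do not move let the fingers close. It gives the time, the measured TCP pose, the force, the opening and the grip force at its end, in the units of the state.
- bot.get_obs(): the state, without advancing time (a new reading comes with each control period).
- vision.camera(name): name is "scene" or "top" or "wrist"; returns a dict with "image" (384x512x3 uint8, blue, green, red), "z_map" (384x512 float32, m along the optical axis (not along the pixel's ray), 0 where there is no reading), "K" (3x3 intrinsics, pixels), "k1" (the pictures are not rectified: a ray, as slopes to the right and down, at radius r is drawn at 1 + k1 r^2 times it, then the intrinsics apply), "rvec" (rotation vector, rad) and "tvec" (3), from world to camera coordinates, as OpenCV has them; the wrist camera has in their place "tool_from_camera" (4x4, takes a point from camera to tool coordinates, whose origin is the TCP and whose axes are the flange's). Camera axes: x right, y down, z forward; pixel columns grow to the right and rows downward; lengths in m; the calibration is good to about 2 mm. A picture is of the moment at which its call begins: read the wrist's pose just before it.
- workorder.job_done(): hands the job in; it is judged then, once.
Trained networks look in a picture, given as the dict that the camera call returned (one of the last four; its "shot" number tells which), for a name from the list of things; names that differ only in an ending like _2 or _b are one class to them, and where a whole thing is asked for, a point or a joint stands for the part that bears it (a point fixed in the world has none). Each returns a list of dicts, best first, with "score" (0 to 1); they miss things now and then, are a little off and sometimes report something else, mostly with a low value. They report only what shows in the picture. A call takes as long as a camera call.
- vision.spot_in(picture, query): "position" ([column, row] in pixels, amid what is visible of it).
- vision.place_of(picture, query): "position" ([column, row] in pixels: a listed point, or the origin of a listed thing).
The state is a dict: "clock": time; "joint_pos": joint angles; "joint_vel": joint speeds; "tau": joint torques, N m; "eef_pos": TCP position; "tool_rot": TCP orientation; "ft_force": force on the tool from outside, world axes, zero at the start; "ft_torque": the same for the moment, N m; "grip_width": finger opening in m; "grasp_force": force on a finger pad.
Only numpy, scipy, OpenCV 4.12 (cv2) and the standard library are available. Lean on these libraries where they do the work, as an engineer would, in place of code of your own. Each camera call takes 0.05 s, during which the arm holds its last target. There are 200 camera calls.

## Working session

There is one attempt and no reset: what is moved stays moved. The work goes in short steps, Python scripts to look and compute and a shell command to move; the robot and the scene stay as the last step left them, time stands still between calls to the robot, and variables do not carry over. Pictures are saved under pics/ and viewed, at most 10 in all, crops included, and the job is handed in when it is done.

```bash
mkdir -p pics
cat > h.py <<'E'
import numpy as np, cv2
from scipy.spatial.transform import Rotation as R
from workcell import bot, vision, workorder
def shot(name):
    o=bot.get_obs(); p=vision.camera(name)
    if 'rvec' in p:
        Rm=R.from_rotvec(np.ravel(p['rvec'])).as_matrix(); t=np.ravel(p['tvec']); M=np.eye(4); M[:3,:3]=Rm.T; M[:3,3]=-Rm.T@t
    else:
        T=np.eye(4); T[:3,:3]=R.from_quat(o['tool_rot']).as_matrix(); T[:3,3]=o['eef_pos']; M=T@np.array(p['tool_from_camera'])
    p['M']=M; return p
def ray(p,uv):
    K=np.array(p['K']); d=np.array([(uv[0]-K[0,2])/K[0,0],(uv[1]-K[1,2])/K[1,1]]); s=d.copy()
    for _ in range(20): s=d/(1+p['k1']*(s@s))
    return np.array([s[0],s[1],1.])
def at_z(p,uv,z):
    d=p['M'][:3,:3]@ray(p,uv); c=p['M'][:3,3]; return c+d*(z-c[2])/d[2]
def cloud(p):
    K=np.array(p['K']); h,w=p['z_map'].shape; u,v=np.meshgrid(np.arange(w),np.arange(h))
    d=np.stack([(u-K[0,2])/K[0,0],(v-K[1,2])/K[1,1]],-1); s=d.copy()
    for _ in range(20): s=d/(1+p['k1']*(s**2).sum(-1,keepdims=True))
    z=p['z_map'][...,None]; P=np.concatenate([s*z,z],-1)@p['M'][:3,:3].T+p['M'][:3,3]
    P[p['z_map']<=0]=np.nan; return P
E
cat > a.py <<'E'
from h import *
for n in ('top','scene'):
    p=shot(n); cv2.imwrite(f'pics/{n}1.png',p['image']); C=cloud(p)
    for q,z in (('cover',0),('cover_rib',.018),('stand',0),('stand_hooks',.0515),('stain_bar',0),('timer',0),('thread_spool_1',0)):
        for r in vision.place_of(p,q)[:3]: print(n,q,round(r['score'],2),np.round(r['position']),at_z(p,r['position'],z).round(3), C[int(r['position'][1]),int(r['position'][0])].round(3))
print(bot.get_obs())
E
python3 a.py
```

```text
top cover 0.71 [175. 233.] [0.413 0.147 0.   ] [0.412 0.14  0.034]
top cover_rib 0.16 [352. 230.] [ 0.477 -0.353  0.018] [ 0.474 -0.347  0.046]
top stand 0.68 [352. 230.] [ 0.481 -0.358  0.   ] [ 0.476 -0.346  0.047]
top stand_hooks 0.81 [355. 227.] [ 0.482 -0.354  0.052] [ 0.483 -0.354  0.046]
top stain_bar 0.87 [269. 249.] [ 0.397 -0.127  0.   ] [ 0.396 -0.125  0.027]
top timer 0.74 [328. 166.] [ 0.661 -0.272  0.   ] [ 0.644 -0.261  0.058]
top timer 0.34 [358. 225.] [ 0.498 -0.374  0.   ] [ 0.491 -0.361  0.051]
top thread_spool_1 0.48 [359. 188.] [ 0.607 -0.369  0.   ] [ 0.602 -0.36   0.027]
scene cover 0.65 [171. 194.] [0.419 0.166 0.   ] [0.404 0.149 0.015]
scene cover_rib 0.75 [175. 193.] [0.416 0.137 0.018] [0.405 0.123 0.029]
scene stand 0.69 [320. 255.] [ 0.486 -0.355  0.   ] [ 0.444 -0.376  0.039]
scene stand 0.64 [325. 212.] [ 0.667 -0.258  0.   ] [ 0.627 -0.277  0.03 ]
scene stand_hooks 0.61 [321. 238.] [ 0.489 -0.351  0.051] [ 0.493 -0.347  0.05 ]
scene stand_hooks 0.47 [343. 232.] [ 0.549 -0.379  0.051] [ 0.609 -0.35   0.005]
scene stain_bar 0.75 [231. 231.] [ 0.409 -0.1
[... 292 characters left out ...]
joint_pos': array([1.31096938e+00, 2.40570118e-01, 5.00910520e-03, 1.33522951e+00,
       1.54619475e-05, 1.57079944e+00]), 'joint_vel': array([-4.55540326e-04, -2.01203991e-03, -1.36405524e-05, -1.11264472e-03,
        6.13583440e-04,  2.25126229e-03]), 'tau': array([-7.15479364e-04, -3.72151601e+01,  2.52679539e+01,  7.43878736e-04,
        5.71578096e-05, -6.81224996e-07]), 'eef_pos': array([0.12845013, 0.48321094, 0.23132489]), 'tool_rot': array([ 1.29549887e-01,  9.91572905e-01,  3.87910527e-06, -7.28987760e-06]), 'ft_force': array([ 0.02027305, -0.15522735,  0.15600721]), 'ft_torque': array([-0.00663712,  0.01725092, -0.00518702]), 'grasp_force': 0.0, 'grip_width': 0.08552825665333405}
```

View pics/top1.png

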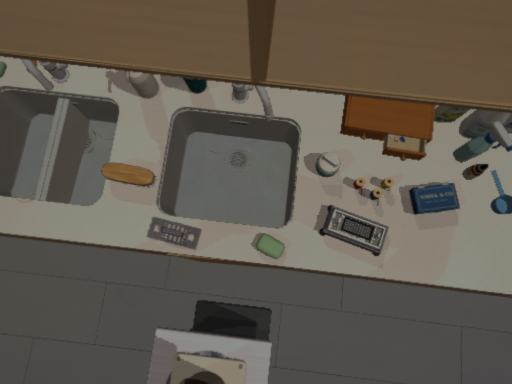

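```bash
cat > b.py <<'E'
from h import *
p=shot('top'); C=cloud(p).reshape(-1,3)
def pca(P,nm):
    r=cv2.minAreaRect((P[:,:2]*1000).astype(np.float32)); print(nm,len(P),P.mean(0).round(4),'rect',np.round(r[0],1),np.round(r[1],1),round(r[2],1),'zmax',np.percentile(P[:,2],[5,50,98]).round(4))
n=lambda c,rad,a,b: C[(np.hypot(C[:,0]-c[0],C[:,1]-c[1])<rad)&(C[:,2]>a)&(C[:,2]<b)]
pca(n((.41,.14),.1,.003,.05),'cover'); pca(n((.41,.14),.1,.02,.05),'rib')
pca(n((.482,-.354),.1,.02,.09),'stand'); pca(n((.482,-.354),.1,.038,.058),'cart')
P=n((.482,-.354),.1,.056,.1); print(P.round(3)[:60:2])
R0=bot.get_obs()
from scipy.spatial.transform import Rotation as R
print(R.from_quat(R0['tool_rot']).as_matrix().round(3))
E
python3 b.py
```

```text
cover 901 [0.4112 0.146  0.0083] rect [409.4 139.5] [197.  120.4] 82.0 zmax [0.0032 0.0053 0.033 ]
rib 107 [0.4124 0.1482 0.0305] rect [412.9 149.3] [55.3 14.7] 83.0 zmax [0.027  0.0304 0.0345]
stand 1689 [ 0.4787 -0.3578  0.0381] rect [ 480.3 -359. ] [167.3  80.9] 75.3 zmax [0.022  0.0387 0.0555]
cart 819 [ 0.4797 -0.3604  0.0464] rect [ 480.4 -359.2] [149.4  63. ] 75.5 zmax [0.04   0.0468 0.0538]
[[ 0.5   -0.303  0.063]
 [ 0.499 -0.307  0.07 ]
 [ 0.497 -0.303  0.064]
 [ 0.497 -0.308  0.064]
 [ 0.494 -0.301  0.06 ]
 [ 0.494 -0.305  0.068]
 [ 0.491 -0.301  0.063]
 [ 0.491 -0.305  0.068]
 [ 0.489 -0.304  0.062]
 [ 0.471 -0.412  0.067]
 [ 0.469 -0.412  0.058]
 [ 0.468 -0.414  0.071]
 [ 0.465 -0.411  0.07 ]
 [ 0.463 -0.411  0.063]
 [ 0.464 -0.417  0.06 ]
 [ 0.461 -0.414  0.063]]
[[-0.966  0.257  0.   ]
 [ 0.257  0.966  0.   ]
 [-0.     0.    -1.   ]]
```

```bash
python3 -m creep '[[[-45,-31,0],[0,0,0]],[[-45,-31,0],[0,0,0]],[[-45,-31,0],[0,0,0]],[[-45,-31,0],[0,0,0]],[[-45,-31,0],[0,0,0]],[[-45,-31,0],[0,0,0]],[[-45,-31,0],[0,0,0]],[[-45,-31,0],[0,0,0]]]' 60
python3 -m creep '[[[0,0,5],[0,0,0.179]],[[0,0,5],[0,0,0.179]],[[0,0,5],[0,0,0.179]],[[0,0,5],[0,0,0.179]],[[0,0,5],[0,0,0.179]],[[0,0,5],[0,0,0.179]],[[0,0,5],[0,0,0.179]],[[0,0,5],[0,0,0.179]],[[0,0,0],[0,0,0]]]' 60
cat > c.py <<'E'
from h import *
import sys
p=shot('wrist'); cv2.imwrite(f'pics/{sys.argv[1]}.png',p['image']); C=cloud(p).reshape(-1,3)
c=np.array([float(sys.argv[2]),float(sys.argv[3])]); a,b=float(sys.argv[4]),float(sys.argv[5])
P=C[(np.hypot(*(C[:,:2]-c).T)<.1)&(C[:,2]>a)&(C[:,2]<b)]
r=cv2.minAreaRect((P[:,:2]*1000).astype(np.float32)); print(len(P),P.mean(0).round(4),np.round(r,1) if 0 else r,np.percentile(P[:,2],[5,50,98]).round(4))
o=bot.get_obs(); m=R.from_quat(o['tool_rot']).as_matrix()
print(o['clock'],o['eef_pos'].round(4),m.round(3).tolist(),'yaw',np.degrees(np.arctan2(m[1,1],m[0,1])),o['ft_force'].round(2),o['grip_width'])
for q in sys.argv[6:]:
    q,z=q.split(',')
    for r in vision.place_of(p,q)[:2]: print(q,round(r['score'],2),np.round(r['position']),at_z(p,r['position'],float(z)).round(4))
E
python3 c.py w1 .413 .149 .022 .05 cover,0 cover_rib,.018
```

```text
clock: 1.85
eef_pos: [0.4138, 0.1496, 0.2316]
tool_rot: [0.13, 0.992, 0.0, 0.0]
ft_force: [1.4, 1.4, 0.7]
grip_width: 0.0599
grasp_force: 0.0
clock: 2.98
eef_pos: [0.4124, 0.151, 0.1911]
tool_rot: [0.748, 0.664, -0.0, -0.0]
ft_force: [-1.0, 0.3, -0.2]
grip_width: 0.0601
grasp_force: 0.0
934 [0.4126 0.1535 0.0314] ((412.37261962890625, 152.073974609375), (55.68854522705078, 15.398467063903809), 81.92330932617188) [0.0291 0.0317 0.0334]
3.025 [0.4126 0.151  0.1913] [[0.118, 0.993, -0.0], [0.993, -0.118, -0.0], [-0.0, -0.0, -1.0]] yaw -6.760262788595102 [0.04 0.93 0.05] 0.060340574351711654
cover 0.81 [256. 159.] [0.4155 0.1524 0.    ]
cover_rib 0.83 [252. 163.] [0.4124 0.153  0.018 ]
```

View pics/w1.png

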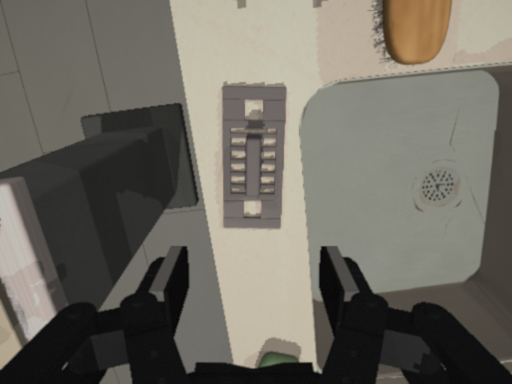

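```bash
python3 -m creep '[[[1.5,0,35],[0,0,0.021]],[[0,0,40],[0,0,0]],[[0,0,40],[0,0,0]],[[0,0,30],[0,0,0]],[[0,0,20],[0,0,0]],[[0,0,10],[0,0,0]],[[0,0,0],[0,0,0]],[[0,0,4],[0,0,0]],[[0,0,2],[0,0,0]],[[0,0,0],[0,0,0]]]' 32
```

```text
clock: 4.38
eef_pos: [0.413, 0.1526, 0.0106]
tool_rot: [0.755, 0.655, 0.0, 0.0]
ft_force: [0.2, 0.7, 0.5]
grip_width: 0.0317
grasp_force: 0.0
```

```bash
python3 -m creep '[[[0,0,2],[0,0,0]],[[0,0,0],[0,0,0]]]' 
python3 -m creep '[[[0,0,0],[0,0,0]],[[0,0,0],[0,0,0]],[[0,0,0],[0,0,0]],[[0,0,0],[0,0,0]],[[0,0,0],[0,0,0]],[[0,0,0],[0,0,0]]]' 5
python3 -m creep '[[[0,0,-5],[0,0,0]],[[0,0,-15],[0,0,0]],[[0,0,0],[0,0,0]],[[0,0,0],[0,0,0]]]'
```

```text
clock: 4.62
eef_pos: [0.4128, 0.1525, 0.0083]
tool_rot: [0.755, 0.655, -0.0, -0.0]
ft_force: [-0.3, -0.2, -0.6]
grip_width: 0.0317
grasp_force: 0.0
clock: 5.38
eef_pos: [0.413, 0.1526, 0.0085]
tool_rot: [0.755, 0.655, 0.0, 0.0]
ft_force: [0.3, -0.6, 4.0]
grip_width: 0.0127
grasp_force: 60.7
clock: 5.88
eef_pos: [0.4125, 0.1524, 0.0279]
tool_rot: [0.755, 0.655, -0.0, -0.0]
ft_force: [-0.6, -0.5, -1.2]
grip_width: 0.013
grasp_force: 60.0
```

```bash
python3 -m creep '[[[-20,5,-15],[0,0,0]],[[-40,10,-20],[0,0,0]],[[-51,11,-20],[0,0,0]],[[-51,11,-20],[0,0,0]],[[-51,11,-20],[0,0,0]],[[-51,11,-20],[0,0,0]],[[-51,11,-20],[0,0,0]],[[-51,11,-20],[0,0,0]],[[-51,11,-15],[0,0,0]],[[-51,11,0],[0,0,0]],[[-51,11,0],[0,0,0]],[[-51,11,0],[0,0,0]]]'
python3 -m creep '[[[-40,9,0],[0,0,0.058]],[[-20,5,0],[0,0,0.057]],[[0,0,0],[0,0,0]],[[0,0,0],[0,0,0]]]'
python3 c.py w2 .48 -.3585 .055 .1 stand,0 stand_hooks,.0515
python3 - <<'E'
from h import *
p=shot('wrist'); C=cloud(p).reshape(-1,3)
for a,b in ((.02,.035),(.038,.056),(.036,.1),(.058,.1)):
    P=C[(np.hypot(C[:,0]-.48,C[:,1]+.3585)<.1)&(C[:,2]>a)&(C[:,2]<b)]
    if len(P)>5: print(a,len(P),cv2.minAreaRect((P[:,:2]*1000).astype(np.float32)))
for s in(1,-1):
    P=C[(np.hypot(C[:,0]-.4805-s*.0145,C[:,1]+.3585-s*.0545)<.02)&(C[:,2]>.056)&(C[:,2]<.1)]
    if len(P)>5: print('hook',s,len(P),P.mean(0).round(4),np.percentile(P,[2,98],axis=0).round(4))
E
```

```text
clock: 7.38
eef_pos: [0.4555, -0.4308, 0.1971]
tool_rot: [0.756, 0.655, 0.0, -0.001]
ft_force: [1.3, 0.4, 0.1]
grip_width: 0.0127
grasp_force: 60.0
clock: 7.88
eef_pos: [0.4599, -0.4899, 0.1973]
tool_rot: [0.792, 0.611, 0.0, -0.001]
ft_force: [-0.0, -0.0, -0.9]
grip_width: 0.0127
grasp_force: 60.0
180 [ 0.4664 -0.4147  0.0648] ((466.2074890136719, -415.08734130859375), (8.773706436157227, 12.071219444274902), 75.21597290039062) [0.0563 0.0676 0.07  ]
7.925 [ 0.4601 -0.4896  0.1978] [[0.253, 0.968, -0.001], [0.968, -0.253, 0.001], [0.001, -0.001, -1.0]] yaw -14.637931766232242 [-0.32  0.65 -0.85] 0.013142609331725716
stand 0.63 [235.  19.] [ 0.4776 -0.3579  0.    ]
stand_hooks 0.83 [236.   7.] [ 0.4819 -0.3574  0.0515]
0.02 4158 ((473.2681884765625, -387.7469177246094), (84.94125366210938, 80.70221710205078), 75.43553161621094)
0.038 5032 ((472.9842834472656, -388.8446044921875), (80.52769470214844, 62.46646499633789), 75.40585327148438)
0.036 5233 ((473.0086364746094, -388.78033447265625), (80.6888198852539, 62.45036315917969), 75.42921447753906)
0.058 157 ((466.42681884765625, -414.6007995605469), (7.9134416580200195, 11.802715301513672), 75.1524429321289)
hook -1 171 [ 0.4666 -0.4145  0.0651] [[ 0.4607 -0.4192  0.0566]
 [ 0.4725 -0.41    0.07  ]]
```

View pics/w2.png

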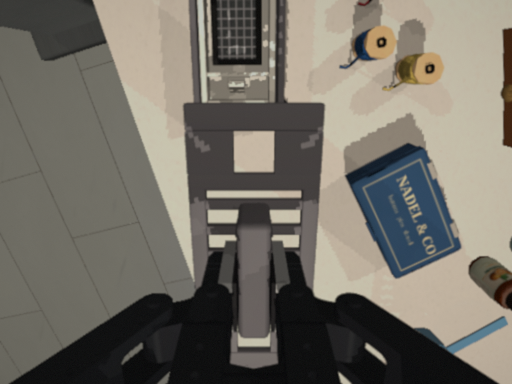

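```bash
python3 -m creep '[[[-30,0,0],[0,0,0]],[[-32,0,0],[0,0,0]],[[0,0,0],[0,0,0]],[[0,0,0],[0,0,0]]]'
cat > d.py <<'E'
from h import *
p=shot('wrist'); cv2.imwrite('pics/w3.png',p['image']); C=cloud(p).reshape(-1,3)
o=bot.get_obs(); print(o['eef_pos'].round(4))
c0=np.array([.4805,-.3585]); e=np.array([np.cos(np.radians(75.4)),np.sin(np.radians(75.4))]); f=np.array([e[1],-e[0]])
D=C[:,:2]-c0; X=D@f*1000; Y=D@e*1000; Z=C[:,2]*1000
for s in (1,-1):
    m=(abs(X)<15)&(abs(Y-s*57)<14)&(Z>57)&(Z<85)
    if m.sum()>5: print('hook',s,m.sum(),[np.percentile(v[m],[2,50,98]).round(1) for v in (X,Y,Z)])
for lo,hi,n in ((22,35,'stand'),(38,56,'cart')):
    m=(abs(X)<50)&(abs(Y)<100)&(Z>lo)&(Z<hi); print(n,[np.percentile(v[m],[.3,50,99.7]).round(1) for v in (X,Y,Z)])
m=(abs(X)<15)&(abs(Y)<35)&(Z>38)&(Z<65); print('screen z',np.percentile(Z[m],[5,50,95]))
for r in vision.place_of(p,'stand_hooks')[:2]: print(r['score'],r['position'],at_z(p,r['position'],.0515).round(4))
E
python3 d.py
```

```text
clock: 8.57
eef_pos: [0.4446, -0.55, 0.1984]
tool_rot: [0.792, 0.611, 0.0, -0.0]
ft_force: [-0.5, -0.1, -0.5]
grip_width: 0.0129
grasp_force: 60.0
[ 0.4448 -0.5498  0.1985]
hook -1 114 [array([-4.9,  0.9,  6.3]), array([-62.1, -59.9, -58.2]), array([57.4, 61.2, 64.8])]
stand [array([-39.2,   1.4,  40.4]), array([-83.6, -65.4, -50.2]), array([22. , 29.9, 34.8])]
cart [array([-30.4,  -0.8,  31.3]), array([-75. , -71. , -54.1]), array([38.6, 44.3, 55.9])]Traceback (most recent call last):
  File "d.py", line 11, in <module>
    m=(abs(X)<15)&(abs(Y)<35)&(Z>38)&(Z<65); print('screen z',np.percentile(Z[m],[5,50,95]))
                                                              ~~~~~~~~~~~~~^^^^^^^^^^^^^^^^
    return _quantile_unchecked(
        a, q, axis, out, overwrite_input, method, keepdims, weights)
    return _ureduce(a,
                    func=_quantile_ureduce_func,
    ...<5 lines>...
                    overwrite_input=overwrite_input,
                    method=method)
    r = func(a, **kwargs)
    result = _quantile(arr,
                       quantiles=q,
    ...<2 lines>...
                       out=out,
                       weights=wgt)
    slices_having_nans = np.isnan(arr[-1, ...])
                                  ~~~^^^^^^^^^
IndexError: index -1 is out of bounds for axis 0 with size 0
```

View pics/w3.png

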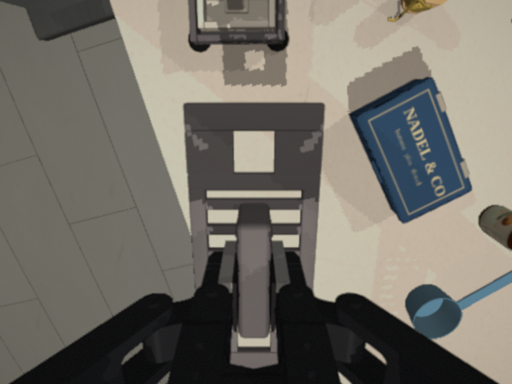

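```bash
cat > g.py <<'E'
from h import *
p=shot('wrist'); C=cloud(p).reshape(-1,3); o=bot.get_obs(); m=R.from_quat(o['tool_rot']).as_matrix()
T=(C-o['eef_pos'])@m*1000
s=(abs(T[:,1])<40)&(T[:,0]>20)&(T[:,0]<100)&(T[:,2]>-5)&(T[:,2]<20); P=T[s]
print(len(P),[np.percentile(P[:,i],[.5,50,99.5]).round(1) for i in range(3)])
for a in (55,70):
    q=P[(abs(P[:,0]-a)<4 if a==55 else P[:,0]>62)]; print(a,np.polyfit(q[:,1],q[:,2],1).round(3), q[:,2].mean().round(2))
print('z vs x',np.polyfit(P[:,0],P[:,2],1).round(3))
# slot: uncovered band in tool y for x 45..56
q=P[(P[:,0]>45)&(P[:,0]<56)][:,1]; print('slot y',q[q<0].max().round(1),q[q>0].min().round(1))
q=P[abs(P[:,1])<6][:,0]; h,b=np.histogram(q,np.arange(20,90,1)); print([(int(x),int(n)) for x,n in zip(b,h)])
for x0,x1 in((30,45),(60,72)):
    q=P[(P[:,0]>x0)&(P[:,0]<x1)][:,1]; print('edges',np.percentile(q,[.3,99.7]).round(1))
c=np.array([.481,-.3586])-o['eef_pos'][:2]; v=m.T@np.r_[c,0]; print('to stand, tool mm',(v*1000).round(1), o['eef_pos'],o['clock'])
E
python3 g.py
```

```text
12386 [array([20.8, 49.2, 70.8]), array([-28.8,   0.9,  30.6]), array([-2.5,  2.9,  6.7])]
55 [-1.00e-03  2.87e+00] 2.87
70 [-0.     2.783] 2.78
z vs x [-0.004  3.074]
slot y -8.0 9.8
[(20, 0), (21, 0), (22, 0), (23, 0), (24, 1), (25, 4), (26, 94), (27, 183), (28, 5), (29, 0), (30, 0), (31, 0), (32, 20), (33, 53), (34, 54), (35, 54), (36, 54), (37, 53), (38, 57), (39, 71), (40, 52), (41, 0), (42, 0), (43, 0), (44, 0), (45, 0), (46, 0), (47, 0), (48, 0), (49, 0), (50, 0), (51, 0), (52, 0), (53, 0), (54, 0), (55, 0), (56, 0), (57, 0), (58, 0), (59, 47), (60, 64), (61, 63), (62, 76), (63, 57), (64, 64), (65, 76), (66, 57), (67, 77), (68, 63), (69, 67), (70, 73), (71, 0), (72, 0), (73, 0), (74, 0), (75, 0), (76, 0), (77, 0), (78, 0), (79, 0), (80, 0), (81, 0), (82, 0), (83, 0), (84, 0), (85, 0), (86, 0), (87, 0), (88, 0)]
edges [-28.9  30.7]
edges [-28.9  30.6]
to stand, tool mm [ 1.94e+02 -1.34e+01  1.00e-01] [ 0.4448802  -0.54970655  0.19864883] 8.675
```

```bash
python3 -m creep '[[[30,-2,0],[0,0,0]],[[45,-4,0],[0,0,0]],[[45,-4,0],[0,0,0]],[[45,-4,0],[0,0,0]],[[29.7,-0.2,0],[0,0,0]],[[0,0,25],[0,0,0]],[[0,0,35],[0,0,0]],[[0,0,25],[0,0,0]],[[0,0,13],[0,0,0]],[[0,0,0],[0,0,0]],[[0,0,0],[0,0,0]]]'
python3 - <<'E'
from h import *
o=bot.get_obs(); m=R.from_quat(o['tool_rot']).as_matrix()
tgt=np.array([.481,-.3586])
print(((m.T@np.r_[tgt-o['eef_pos'][:2],0])*1000+[.7,-.85,0]).round(2),o['eef_pos'],o['ft_force'])
E
```

```text
clock: 10.05
eef_pos: [0.4809, -0.3593, 0.1017]
tool_rot: [0.792, 0.611, 0.0, 0.001]
ft_force: [-0.0, -0.4, -0.4]
grip_width: 0.013
grasp_force: 60.0
[ 1.4  -0.96 -0.  ] [ 0.48093085 -0.35930357  0.10170112] [-0.00869551 -0.41246533 -0.4342032 ]
```

```bash
python3 -m creep '[[[1.2,-0.8,2],[0,0,0]],[[0,0,2],[0,0,0]],[[0,0,2],[0,0,0]],[[0,0,2],[0,0,0]],[[0,0,2],[0,0,0]],[[0,0,0],[0,0,0]]]'
python3 -m creep '[[[0,0,2],[0,0,0]],[[0,0,2],[0,0,0]],[[0,0,1],[0,0,0]],[[0,0,1],[0,0,0]],[[0,0,0],[0,0,0]]]'
python3 - <<'E'
from h import *
p=shot('scene'); im=p['image'][170:300,250:400]; cv2.imwrite('pics/s2.png',cv2.resize(im,None,fx=5,fy=4.5,interpolation=cv2.INTER_CUBIC))
print(bot.get_obs()['ft_force'],bot.get_obs()['eef_pos'])
E
```

```text
clock: 10.8
eef_pos: [0.4794, -0.3574, 0.09]
tool_rot: [0.792, 0.611, -0.0, -0.0]
ft_force: [0.7, 0.4, -0.7]
grip_width: 0.0129
grasp_force: 60.0
clock: 11.42
eef_pos: [0.4796, -0.3575, 0.0842]
tool_rot: [0.792, 0.611, -0.0, -0.0]
ft_force: [-1.1, 0.2, -0.3]
grip_width: 0.0129
grasp_force: 60.0
[ 0.09245302 -0.32756953 -0.99659348] [ 0.47961638 -0.35754649  0.0842969 ]
```

View pics/s2.png

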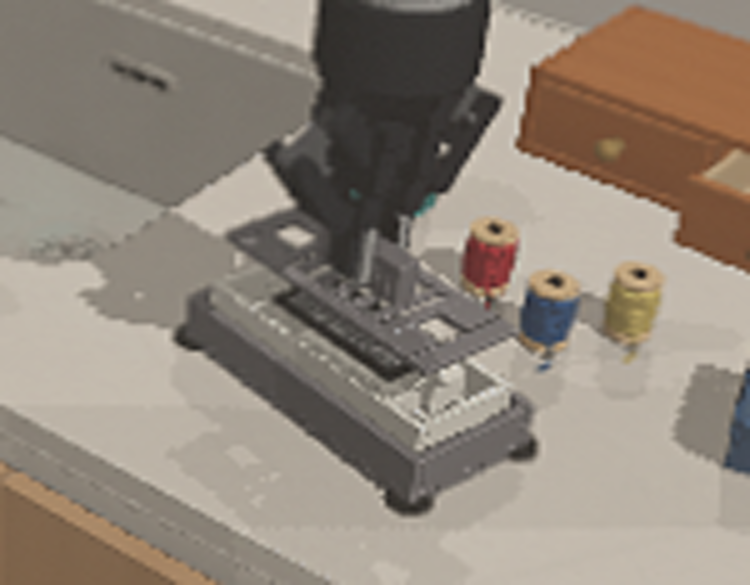

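```bash
python3 -m creep '[[[0,0.6,1],[0,0,0]],[[0,0,2],[0,0,0]],[[0,0,0],[0,0,0]]]'|egrep 'eef|ft'
python3 -m creep '[[[0,0,1.5],[0,0,0]],[[0,0,1.5],[0,0,0]],[[0,0,0],[0,0,0]]]'|egrep 'eef|ft'
python3 -m creep '[[[0,0,1.5],[0,0,0]],[[0,0,0],[0,0,0]]]'|egrep 'eef|ft'
python3 -m creep '[[[0,0,1.5],[0,0,0]],[[0,0,0],[0,0,0]]]'|egrep 'eef|ft'
```

```text
eef_pos: [0.48, -0.3576, 0.081]
ft_force: [0.4, -0.0, -1.1]
eef_pos: [0.4801, -0.3576, 0.0781]
ft_force: [0.1, 0.9, -1.8]
eef_pos: [0.4801, -0.3576, 0.0767]
ft_force: [0.1, 0.6, -1.1]
eef_pos: [0.4801, -0.3576, 0.0751]
ft_force: [0.4, 0.4, -0.6]
```

```bash
for i in 1; do :; done
python3 -m creep '[[[0,0,1.5],[0,0,0]],[[0,0,0],[0,0,0]]]'|egrep 'eef|ft'
python3 -m creep '[[[0,0,1.5],[0,0,0]],[[0,0,0],[0,0,0]]]'|egrep 'eef|ft'
python3 -m creep '[[[0,0,1],[0,0,0]],[[0,0,0],[0,0,0]]]'|egrep 'eef|ft'
python3 -m creep '[[[0,0,1],[0,0,0]],[[0,0,0],[0,0,0]]]'|egrep 'eef|ft'
python3 -m creep '[[[0,0,1],[0,0,0]],[[0,0,0],[0,0,0]]]'|egrep 'eef|ft'
```

```text
eef_pos: [0.4801, -0.3576, 0.0736]
ft_force: [-0.8, -0.1, -0.6]
eef_pos: [0.4801, -0.3576, 0.0721]
ft_force: [-0.5, -0.3, -1.0]
eef_pos: [0.4802, -0.3577, 0.0712]
ft_force: [-0.2, 0.4, -0.1]
eef_pos: [0.4802, -0.3576, 0.0703]
ft_force: [0.5, 0.4, -1.4]
eef_pos: [0.4802, -0.3575, 0.0692]
ft_force: [0.8, 1.0, -0.4]
```

```bash
python3 -m creep '[[[0,0,1],[0,0,0]],[[0,0,0],[0,0,0]]]'|egrep 'eef|ft'
python3 -m creep '[[[0,0,1],[0,0,0]],[[0,0,0],[0,0,0]]]'|egrep 'eef|ft'
python3 -m creep '[[[0,0,1],[0,0,0]],[[0,0,0],[0,0,0]]]'|egrep 'eef|ft'
python3 -m creep '[[[0,0,1],[0,0,0]],[[0,0,0],[0,0,0]]]'|egrep 'eef|ft'
```

```text
eef_pos: [0.4802, -0.3576, 0.0683]
ft_force: [0.2, 1.6, -0.1]
eef_pos: [0.4803, -0.3577, 0.0674]
ft_force: [0.9, 0.2, -0.6]
eef_pos: [0.4804, -0.3578, 0.0664]
ft_force: [1.6, 0.9, 1.0]
eef_pos: [0.4804, -0.3578, 0.0655]
ft_force: [0.8, 1.3, 2.3]
```

```bash
python3 -m creep '[[[0,0,1],[0,0,0]],[[0,0,0],[0,0,0]]]'|egrep 'eef|ft'
python3 -m creep '[[[0,0,1],[0,0,0]],[[0,0,0],[0,0,0]]]'|egrep 'eef|ft'
python3 -m creep '[[[0,0,1],[0,0,0]],[[0,0,0],[0,0,0]]]'|egrep 'eef|ft'
python3 -m creep '[[[0,0,1],[0,0,0]],[[0,0,0],[0,0,0]]]'|egrep 'eef|ft|width'
```

```text
eef_pos: [0.4804, -0.3578, 0.0645]
ft_force: [1.2, 1.1, 2.1]
eef_pos: [0.4805, -0.3578, 0.0635]
ft_force: [0.4, 0.6, 3.7]
eef_pos: [0.4805, -0.3578, 0.0626]
ft_force: [0.1, 0.6, 4.6]
eef_pos: [0.4806, -0.3579, 0.0619]
ft_force: [1.1, 0.6, 6.2]
grip_width: 0.013
```

```bash
python3 -m creep '[[[0,0,1],[0,0,0]],[[0,0,0],[0,0,0]]]'|egrep 'eef|ft'
python3 -m creep '[[[0,0,1],[0,0,0]],[[0,0,0],[0,0,0]]]'|egrep 'eef|ft'
python3 -m creep '[[[0,0,1],[0,0,0]],[[0,0,0],[0,0,0]]]'|egrep 'eef|ft|width'
```

```text
eef_pos: [0.4801, -0.3576, 0.0599]
ft_force: [1.3, 1.5, 1.9]
eef_pos: [0.4798, -0.3574, 0.0587]
ft_force: [1.5, 1.5, -0.5]
eef_pos: [0.4798, -0.3575, 0.0579]
ft_force: [1.1, 0.7, 0.4]
grip_width: 0.0128
```

```bash
python3 -m creep '[[[0,0,1],[0,0,0]],[[0,0,0],[0,0,0]]]'|egrep 'eef|ft'
python3 -m creep '[[[0,0,1],[0,0,0]],[[0,0,0],[0,0,0]]]'|egrep 'eef|ft'
python3 -m creep '[[[0,0,1],[0,0,0]],[[0,0,0],[0,0,0]]]'|egrep 'eef|ft'
python3 -m creep '[[[0,0,1],[0,0,0]],[[0,0,0],[0,0,0]]]'|egrep 'eef|ft'
```

```text
eef_pos: [0.48, -0.3576, 0.0572]
ft_force: [-0.5, 0.9, 1.1]
eef_pos: [0.4801, -0.3577, 0.0563]
ft_force: [-0.4, 2.4, 2.6]
eef_pos: [0.4802, -0.3577, 0.0554]
ft_force: [-1.2, 1.6, 3.0]
eef_pos: [0.4801, -0.3583, 0.0543]
ft_force: [-1.6, -1.1, 3.1]
```

```bash
python3 -m creep '[[[0,0,1],[0,0,0]],[[0,0,0],[0,0,0]]]'|egrep 'eef|ft'
python3 -m creep '[[[0,0,1],[0,0,0]],[[0,0,0],[0,0,0]]]'|egrep 'eef|ft'
```

```text
eef_pos: [0.4801, -0.3583, 0.0535]
ft_force: [-2.2, -1.9, 4.5]
eef_pos: [0.4802, -0.3582, 0.0525]
ft_force: [-1.9, -1.8, 4.1]
```

```bash
python3 -m creep '[[[0,0,0.7],[0,0,0]],[[0,0,0],[0,0,0]]]'|egrep 'eef|ft'
python3 -m creep '[[[0,0,0.7],[0,0,0]],[[0,0,0],[0,0,0]]]'|egrep 'eef|ft|clock'
```

```text
eef_pos: [0.4802, -0.3582, 0.0522]
ft_force: [-2.9, -2.0, 7.4]
clock: 18.73
eef_pos: [0.4802, -0.3582, 0.0522]
ft_force: [-4.3, -0.9, 10.8]
```

```bash
python3 -m creep '[[[0,0,-1.4],[0,0,0]],[[0,0,-1],[0,0,0]],[[0,0,0],[0,0,0]]]'|egrep 'eef|ft'
python3 -m creep '[[[0,0,-1],[0,0,0]],[[0,0,0],[0,0,0]]]'|egrep 'eef|ft'
python3 -m creep '[[[0,0,-1],[0,0,0]],[[0,0,0],[0,0,0]]]'|egrep 'eef|ft|clock'
python3 -c "
from h import *
print(bot.get_obs()['ft_torque'])"
```

```text
eef_pos: [0.4805, -0.3579, 0.0533]
ft_force: [-1.1, -1.7, 3.4]
eef_pos: [0.4805, -0.3577, 0.0542]
ft_force: [-0.7, -1.5, 2.8]
clock: 19.6
eef_pos: [0.4804, -0.3575, 0.0544]
ft_force: [2.2, -3.2, -5.7]
[-0.74994271 -0.63385738  0.0433317 ]
```

```bash
python3 -m creep '[[[0,0,1],[0,0,0]],[[0,0,0],[0,0,0]]]'|egrep 'eef|ft'
python3 -m creep '[[[0,0,0],[0,0,0]],[[0,0,0],[0,0,0]],[[0,0,0],[0,0,0]],[[0,0,0],[0,0,0]]]' 36
python3 -m creep '[[[0,0,-5],[0,0,0]],[[0,0,-15],[0,0,0]],[[0,0,-35],[0,0,0]],[[0,0,-40],[0,0,0]],[[0,0,-40],[0,0,0]],[[-40,0,0],[0,0,0]],[[-20,0,0],[0,0,0]],[[0,0,0],[0,0,0]],[[0,0,0],[0,0,0]]]'
python3 - <<'E'
from h import *
p=shot('wrist'); C=cloud(p).reshape(-1,3)
im=p['image']; cv2.imwrite('pics/w4.png',im)
c0=np.array([.481,-.3586]); e=np.array([np.cos(np.radians(75.4)),np.sin(np.radians(75.4))]); f=np.array([e[1],-e[0]])
D=C[:,:2]-c0; X=D@f*1000; Y=D@e*1000; Z=C[:,2]*1000
m=(abs(X)<40)&(abs(Y)<90)
for n,s in (('rib',(Z>68)&(abs(Y)<40)),('plate',(Z>43)&(Z<58)&(abs(X)>11)&(abs(X)<30)&(abs(Y)<72))):
    s=s&m; print(n,s.sum(),[np.percentile(v[s],[1,50,99]).round(1) for v in (X,Y,Z)])
print('tilt along y',np.polyfit(Y[s],Z[s],1),'x',np.polyfit(X[s],Z[s],1))
for k in(1,-1):
    s=m&(abs(X)<8)&(abs(Y-k*58)<9)&(Z>54)&(Z<75); print('hook',k,s.sum(),[np.percentile(v[s],[2,50,98]).round(1) for v in (X,Y,Z)] if s.sum() else '')
E
```

```text
eef_pos: [0.4804, -0.3575, 0.0543]
ft_force: [2.2, -2.3, -1.3]
clock: 20.35
eef_pos: [0.4801, -0.3576, 0.0543]
tool_rot: [0.792, 0.611, 0.0, -0.0]
ft_force: [-0.6, 0.0, 0.2]
grip_width: 0.0359
grasp_force: 0.0
clock: 21.48
eef_pos: [0.4646, -0.4148, 0.1885]
tool_rot: [0.792, 0.611, 0.0, -0.001]
ft_force: [0.8, 0.4, 1.1]
grip_width: 0.0359
grasp_force: 0.0
rib 1484 [array([-7.1,  0.4,  7.2]), array([-27.3,   1.7,  27.6]), array([72.3, 77.5, 79.5])]
plate 8265 [array([-29.4,  11. ,  29.6]), array([-69.4,   7.5,  70.6]), array([44. , 51.4, 53.2])]
tilt along y [1.20754193e-03 5.07889670e+01] x [2.38722084e-03 5.07948710e+01]
hook 1 210 [array([-6.5, -0.9,  5.4]), array([54.6, 57.1, 63.1]), array([54.6, 67.7, 70.4])]
hook -1 143 [array([-6.1, -0.5,  5.3]), array([-57.6, -54. , -53.2]), array([55.5, 68.1, 70.1])]
```

View pics/w4.png

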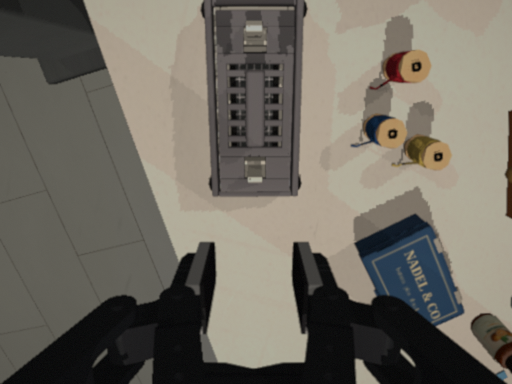

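Run:
```python
from h import *
p=shot('wrist'); C=cloud(p).reshape(-1,3); print(p['M'][:3,3])
im=p['image']
a=cv2.resize(im[10:70,220:290],None,fx=5.5,fy=5.5,interpolation=cv2.INTER_CUBIC); b=cv2.resize(im[145:205,220:290],None,fx=5.5,fy=5.5,interpolation=cv2.INTER_CUBIC)
cv2.imwrite('pics/w5.png',np.hstack([a,b]))
c0=np.array([.481,-.3586]); e=np.array([np.cos(np.radians(75.4)),np.sin(np.radians(75.4))]); f=np.array([e[1],-e[0]])
D=C[:,:2]-c0; X=D@f*1000; Y=D@e*1000; Z=C[:,2]*1000
for k in (1,-1):
  for lo in range(38,74,2):
    s=(abs(X)<5)&(abs(Y*k-54)<15)&(Z>=lo)&(Z<lo+2)
    if s.sum()>2: print(k,lo,s.sum(),np.percentile(Y[s]*k,[5,50,95]).round(1))
```

```text
[ 0.48660999 -0.33595597  0.3322434 ]
1 38 5 [48.  49.9 53.6]
1 40 45 [48.2 49.1 50.6]
1 42 8 [48.7 52.5 54.8]
1 44 17 [41.8 54.6 54.7]
1 46 18 [41.1 41.1 41.9]
1 48 5 [54.7 54.9 67.1]
1 50 89 [39.4 65.2 68.7]
1 52 37 [39.3 65.8 68.6]
1 54 19 [54.8 63.2 63.4]
1 56 18 [54.6 62.2 62.4]
1 58 10 [61.2 61.3 61.8]
1 60 21 [54.8 60.3 61.2]
1 62 14 [54.7 59.4 60.2]
1 66 16 [54.8 54.9 58.8]
1 68 71 [55.2 56.6 58.6]
1 70 3 [56.  57.8 57.8]
-1 38 13 [47.  53.5 53.6]
-1 40 41 [46.8 48.3 53.6]
-1 42 10 [47.2 51.1 53.4]
-1 44 8 [53.2 53.6 53.8]
-1 46 6 [53.1 53.3 53.7]
-1 48 11 [46.3 53.5 53.7]
-1 50 75 [39.7 64.6 68.9]
-1 52 35 [49.5 65.1 68.1]
-1 54 20 [53.3 53.7 62.5]
-1 56 5 [53.2 53.7 53.8]
-1 58 8 [53.3 53.4 53.5]
-1 60 7 [53.4 53.7 53.8]
-1 62 8 [53.3 53.4 53.7]
-1 64 8 [53.2 53.4 53.6]
-1 66 16 [53.3 53.6 57.7]
-1 68 52 [53.5 55.4 57.4]
-1 70 5 [55.1 55.3 56.1]
```

View pics/w5.png

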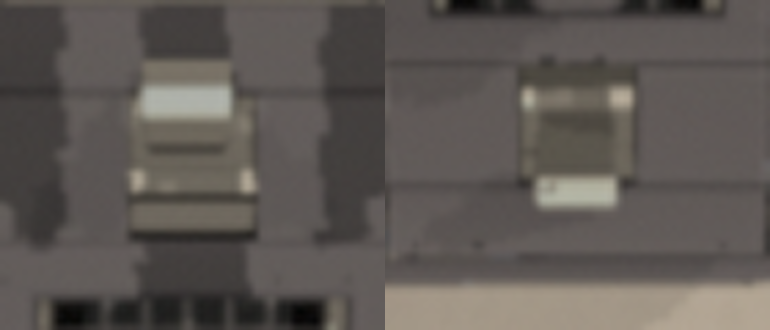

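```bash
python3 -c "
from workcell import workorder
print(workorder.job_done())"
```

```text
the job is handed in; nothing more can be done
None
```

The cover is home under both hooks: it sits level, both hooks stand upright over it, and it held against a light upward pull. The highest push I read was about 11 N. The gripper has let go and is clear, and I handed the job in at about 22 s.

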